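Set the jaw gap of the bag sealer with a gauge blade

ROBOT

A 7-joint arm with a two-finger parallel gripper is mounted at the origin on the work surface. World frame = base frame: x ahead of the robot, y to its left, z up, the work surface at z = 0. Lengths are in m, angles in rad, forces in N, time in s.
With the tool pointing down it reaches from about 0.425 to 0.95 m from the base axis. Payload 4.7 kg.
Tool frame: the origin (TCP) lies between the finger pads; the fingertips stand 25 mm ahead of it and the grasp point (between the pads) lies 6 mm ahead of it; x points along the fingers, z is the direction in which the jaws open and shut, and the axes are right-handed (so a half turn about x gives the same grasp; the last joint's range is limited). The gripper opens to 85 mm and grips with 20 to 120 N. Pads are 22 mm wide; open, the fingers measure 114 mm over their backs; the gripper's body (76 mm by 85 mm) begins 54 mm behind the grasp point. The pads swing forward as they close: fully open they stand 13 mm farther back than shut.
Start: joints at [-1.201, 0.469, -0.049, 1.532, 0.024, 1.141, -0.082], TCP at [0.262, 0.622, 0.256] pointing down, gripper open.
Joint ranges: [-2.59, 2.59], [-0.33, 1.99], [-1.39, 1.29], [0.1, 2.45], [-1.04, 4.18], [0.21, 1.99], [-2.66, 2.66]. Speed limits (rad/s): [2.57, 2.57, 3.14, 3.14, 3.14, 3.14, 3.14].

INTERFACE

Orientations are given as a 3x3 rotation matrix whose columns are the frame's x, y, z axes.
In Python, from rig import * gives the robot as it stands. Calls block until the motion is done:
- movep(position, orientation): joint-space move of the TCP to a pose.
- move_l(position, attitude=None, feed=0.15, until_force=None): straight line of the TCP; attitude=None keeps the orientation; feed is the mean speed in m/s. With until_force (N) it stops when the force on the tool has changed by that much, and returns True; else False.
- move_joints(angles): joint-space move.
- command_gripper(opening, newtons=None): finger opening in m; newtons is the grip in N (None keeps the last); returns when the fingers have stopped.
- sleep(seconds).
- inverse_kinematics(position, orientation): joint angles nearest the present ones, or None.
- sense(): the state.
- camera(name): name is "scene" or "top" or "wrist"; returns (picture, depth): 384x512x3 uint8, red, green, blue; 384x512 float32, m along the optical axis (not along the pixel's ray), 0 where there is no reading.
- camera_params(name): a dict with "K" (3x3 intrinsics, pixels), "position" and "rotation" of the camera in the world; the wrist camera has in their place "tool_from_camera" (4x4, takes a point from camera to tool coordinates, whose origin is the TCP and whose axes are the tool frame's). Camera axes: x right, y down, z forward; pixel columns grow to the right and rows downward; lengths in m; the calibration is good to about 2 mm. The wrist camera is an equidistant fisheye: a pixel r from the principal point sees the ray r / f radians off the axis. A picture is of the moment at which its call begins: read the wrist's pose just before it. camera_params takes no time and is no camera call.
A pose or a line that the arm cannot do raises Unreachable and nothing moves.
- finish_job(): hands the job in, once; it reports no verdict.
The state is a dict: "time_s": time; "joint_pos": joint angles; "qd": joint speeds; "joint_efforts": joint torques, N m; "position": TCP position; "tcp_rot": TCP orientation; "wrist_force": force on the tool from outside, world axes, zero at the start; "ft_torque": the same for the moment, N m; "finger_gap": finger opening in m.
Only numpy, scipy, OpenCV 4.12 (cv2) and the standard library are available. Lean on these libraries where they do the work, as an engineer would, in place of code of your own. Each camera call takes 0.05 s, during which the arm holds its last target.

TASK

Set the jaw gap of the little bag sealer: slide the thin blue-handled gauge flat along the bed and under the raised red pad until the blade's tip has come out a little past the pad's far side, then turn the black screw on top until the blade just drags, so that sliding it takes a light pull of about 3 to 4 N, neither loose nor jammed. Never clamp the gauge hard, leave it dragging in the gap when you let go, and do not disturb the other things.

Things in the scene. Friction and masses are not known exactly. Their poses are not given: they have to be found in the camera images.
- press: Bag-sealing press, fixed: base 214 x 96 mm, white C-frame. Origin on the table below the pad's middle, on the screw's axis; x points the way the gauge goes in. Flat aluminium bed x = -150 to +28, y = -40 to +40 mm, its top 34 mm above the table. Overhanging arm x = -34 to +64, z = 80 to 102 mm; column from x = +28 mm on.
- pad_mid (a point): Point on the bed under the pad's middle. The red pad: 16 mm along the press's x (-8 to +8), 52 along y; its underside is 41.5 mm above the table at screw 0, give or take an unknown 2 mm. Sprung: presses 0.5 N at touch, 3 N more per mm lowered. Pressing P N, the blade takes 1.2 P N to slide, and a slow pull held at its end reads 0.8 P N (20% either way by friction). P = 1.8 to 6.2 is right, over 12 clamped.
- screw (a joint): Adjusting screw on top of the press, axis vertical. In rad, range 0 to 5.5, starts at 0 to 0.5 (jaw raised); grows as the screw is turned clockwise seen from above, lowering the jaw 2 mm per rad. Stays where it is left (friction 0.08 Nm) and does not itself rise or sink. The pad's reaction is too small to feel at the screw.
- screw_grip (a point): Point on the screw's axis, 134 mm above the table, in the screw's bar grip. Black bar 42 mm long (along this point's x, which turns with the screw), 14 mm wide (y), upright from 114 to 144 mm above the table, on a disc of 42 mm diameter at 106 to 114 mm.
- gauge_center (a point): Centre of the gauge's blue grip block, half-way up: block 40 mm long (x), 14 wide (y), 36 tall, its underside level with the blade's. The steel blade, 20 mm wide, 3 mm thick, runs 100 mm along +x from the block's front face. About 80 g. Lies on the table, blade roughly away from the robot, at the start.
- gauge_tip (a point): Middle of the free end of the gauge's blade, 1.5 mm above its underside and 120 mm from the grip block's centre along x. In place it stands more than 9 mm beyond the pad's middle along the press's x, and at most 22 mm to either side.
- gauge: The same gauge as a whole; origin in the middle of the underside of the blue grip block, x along the blade.
- thick_gauge_center (a point): Centre of the grip block of another gauge, of the same shape but with a yellow grip and a 7 mm thick blade; not to be used.
- bangle: Brass bangle, 68 mm across, 9 mm high; origin at its underside. Leave alone.
- jade_bangle: Green bangle, 72 mm across, 11 mm high; origin at its underside. Leave alone.
- loupe: Dark loupe standing on end, 34 mm across, 30 mm tall; origin at its underside. Leave alone.
- clear_box: Clear display box with a brass medal, 70 x 55 x 28 mm; origin at its underside. Leave alone.
- ring_box: Blue ring box, 50 x 50 x 35 mm; origin at its underside. Leave alone.
- weight: Brass weight, 32 mm across, 28 mm tall; origin at its underside. Leave alone.

How it is judged:
By the outcome, as a careful person would: the job done as asked, in the order asked, and still so for the second after the job is handed in, with the robot touching nothing.
It also fails if it takes over 72 s, if anything falls off the work surface, if the arm or the gripper's body presses on something with over 40 N, if the wrist force passes 120 N, or if a joint passes its speed limit or range.

## Working session

There is one attempt and no reset: what is moved stays moved. The work goes in short steps, each a Python script; the robot and the scene stay as the last script left them, time stands still between calls to the robot, and variables do not carry over. Pictures are saved under pics/ and viewed, and the job is handed in when it is done.

```bash
ls; mkdir -p pics; python3 - <<'E'
from rig import *
import cv2,numpy as np
s=sense();print(s)
for n in("scene","top","wrist"):
    im,d=camera(n);cv2.imwrite(f"pics/{n}0.png",im[:,:,::-1]);np.savez(f"pics/{n}0.npz",im=im,d=d);print(n,camera_params(n))
E
```

```text
pics
{'time_s': 0.0, 'joint_pos': array([-1.20089314,  0.46946218, -0.04857583,  1.53373067,  0.02408288,
        1.14100362, -0.08231049]), 'qd': array([ 3.64780635e-04, -1.75124297e-03,  7.03304366e-04, -2.08631559e-04,
       -7.24565008e-05,  1.53080113e-03,  1.24900408e-03]), 'joint_efforts': array([-1.55927966e-03, -5.10308003e+01, -4.73209633e-02, -2.37710792e+01,
        1.06336264e-02,  7.40010029e-03, -6.15244858e-06]), 'position': array([0.26189364, 0.62152081, 0.25523178]), 'tcp_rot': array([[-7.20026407e-04, -9.21525545e-01,  3.88317076e-01],
       [-1.88614356e-03,  3.88317737e-01,  9.21523617e-01],
       [-9.99997962e-01, -6.89004142e-05, -2.01772850e-03]]), 'wrist_force': array([ 0.29861175,  0.25248694, -0.02392583]), 'ft_torque': array([-0.02208965, -0.00590363, -0.00911642]), 'finger_gap': 0.08532728882021104}
scene {'K': array([[418.51217883,   0.        , 254.83181508],
       [  0.        , 418.51217883, 197.45572108],
       [  0.        ,   0.        ,   1.        ]]), 'position': array([1.22510435, 0.11832611, 0.69522206]), 'rotation': array([[-0.10772527, 
[... 336 characters left out ...]
1.21939171]), 'rotation': array([[ 0.02820144, -0.99135938,  0.12810643],
       [-0.99959921, -0.02765199,  0.00606587],
       [-0.00247106, -0.12822615, -0.99174188]])}
wrist {'K': array([[297.31863964,   0.        , 252.23407664],
       [  0.        , 297.31863964, 191.43467484],
       [  0.        ,   0.        ,   1.        ]]), 'tool_from_camera': array([[-3.53617467e-06, -3.03362969e-01,  9.52875075e-01,
        -1.18127271e-01],
       [ 4.07222685e-04, -9.52874997e-01, -3.03362942e-01,
         8.01008695e-02],
       [ 9.99999917e-01,  3.86959602e-04,  1.26905815e-04,
        -6.28067718e-05],
       [ 0.00000000e+00,  0.00000000e+00,  0.00000000e+00,
         1.00000000e+00]])}
```

View pics/scene0.png

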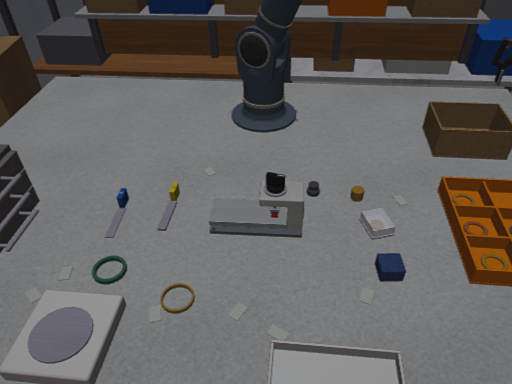

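View pics/top0.png

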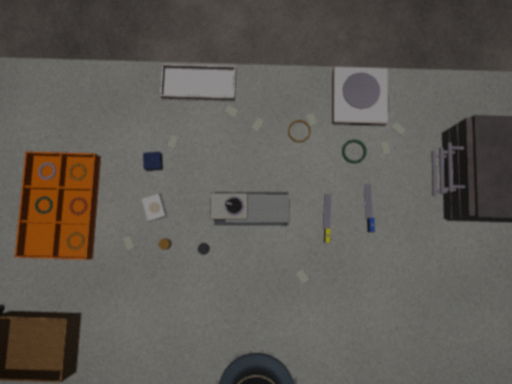

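View pics/wrist0.png

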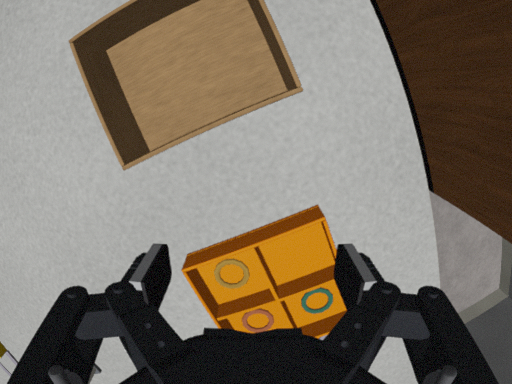

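The scene view shows the blue gauge at about (122,198), the press with its black screw at (275,183) and the yellow gauge at (174,190). The top view shows the press at (250,208), opening to the right, which is world -y. The blue gauge is at (371,225) with its blade pointing up to (367,184).

```bash
cat > h.py <<'E'
from rig import *
import cv2,numpy as np
def save(n,im): cv2.imwrite(f"pics/{n}.png",np.ascontiguousarray(im[:,:,::-1]))
def cam(name,state=None):
    p=camera_params(name)
    if name!="wrist": return p["K"],p["position"],p["rotation"],False
    T=p["tool_from_camera"];R=state["tcp_rot"]
    return p["K"],state["position"]+R@T[:3,3],R@T[:3,:3],True
def rays(c,uv):
    K,o,R,f=c;uv=np.atleast_2d(np.asarray(uv,float))
    x=(uv[:,0]-K[0,2])/K[0,0];y=(uv[:,1]-K[1,2])/K[1,1]
    if f:
        r=np.hypot(x,y)+1e-12;d=np.c_[x/r*np.sin(r),y/r*np.sin(r),np.cos(r)]
    else: d=np.c_[x,y,np.ones_like(x)]
    return o,d@R.T
def onz(c,uv,z):
    o,d=rays(c,uv);t=(z-o[2])/d[:,2];return o+d*t[:,None]
def depthpts(c,uv,D):
    o,d=rays(c,uv);uv=np.atleast_2d(uv).astype(int);z=D[uv[:,1],uv[:,0]]
    dc=d@c[2];return o+d*(z/dc[:,2])[:,None],z
def proj(c,P):
    K,o,R,f=c;q=(np.atleast_2d(P)-o)@R
    if f:
        r=np.hypot(q[:,0],q[:,1]);th=np.arctan2(r,q[:,2]);s=th/np.maximum(r,1e-12);q=np.c_[q[:,0]*s,q[:,1]*s]
    else:q=q[:,:2]/q[:,2:]
    return np.c_[q[:,0]*K[0,0]+K[0,2],q[:,1]*K[1,1]+K[1,2]]
def tri(c1,p1,c2,p2):
    o1,d1=rays(c1,p1);o2,d2=rays(c2,p2);d1=d1[0];d2=d2[0]
    A=np.c_[d1,-d2];s=np.linalg.lstsq(A,o2-o1,rcond=None)[0]
    a=o1+d1*s[0];b=o2+d2*s[1];return (a+b)/2,np.linalg.norm(a-b)
E
python3 - <<'E'
from h import *
for n in("top","scene"):
    z=np.load(f"pics/{n}0.npz");im=z["im"];D=z["d"];c=cam(n)
    hsv=cv2.cvtColor(im,cv2.COLOR_RGB2HSV)
    for nm,lo,hi in(("blue",(105,120,40),(130,255,255)),("yellow",(22,120,60),(35,255,255)),("red",(0,150,60),(4,255,255)),("red2",(172,120,60),(180,255,255))):
        m=cv2.inRange(hsv,lo,hi);k,l,st,ce=cv2.connectedComponentsWithStats(m)
        for i in range(1,k):
            if st[i,4]>15:
                vu=np.argwhere(l==i);P,_=depthpts(c,vu[:,::-1],D)
                print(n,nm,st[i],ce[i].round(1),np.median(P,0).round(3),P[:,2].max().round(3))
    # press
    a,b,w,h=(205,185,95,50) if n=="top" else (200,165,115,75)
    crop=im[b:b+h,a:a+w];save(n+"crop",cv2.resize(crop,None,fx=7,fy=7,interpolation=cv2.INTER_CUBIC))
E
```

```text
top blue [145 153  15  16 159] [151.7 160.1] [0.639 0.318 0.035] 1.219
top blue [369 218   5  14  56] [370.9 224.3] [ 0.472 -0.309  0.035] 0.039
top yellow [325 229   6  14  63] [327.1 235. ] [ 0.439 -0.186  0.034] 0.04
scene blue [147   0  65  14 821] [179.4   6.1] [-0.354 -0.337  0.233] 0.695
scene blue [ 466   19   46   56 1587] [487.9  45.3] [-0.731  0.942 -0.017] 0.695
scene blue [500  47  12  14  91] [506.  54.] [-0.708  1.015 -0.052] 0.695
scene blue [503  65   9  10  63] [508.   70.4] [-0.709  1.052 -0.132] -0.107
scene blue [117 188  11  20 123] [121.8 197.5] [ 0.484 -0.307  0.029] 0.038
scene blue [377 254  28  27 538] [390.4 265.4] [0.648 0.319 0.034] 0.695
scene yellow [169 182   9  18  90] [173.1 190.5] [ 0.452 -0.185  0.033] 0.037
scene red [272 214   6   3  16] [274.5 214.9] [0.531 0.075 0.046] 0.049
```

View pics/topcrop.png

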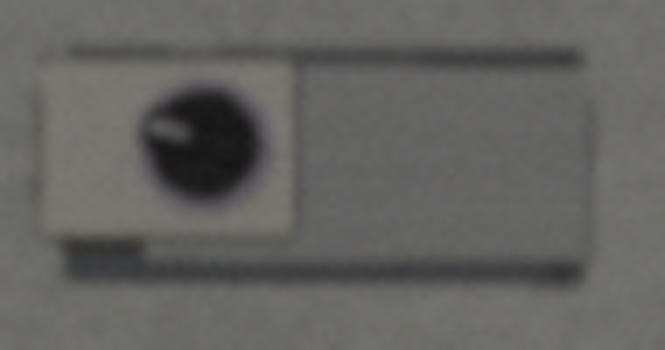

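View pics/scenecrop.png

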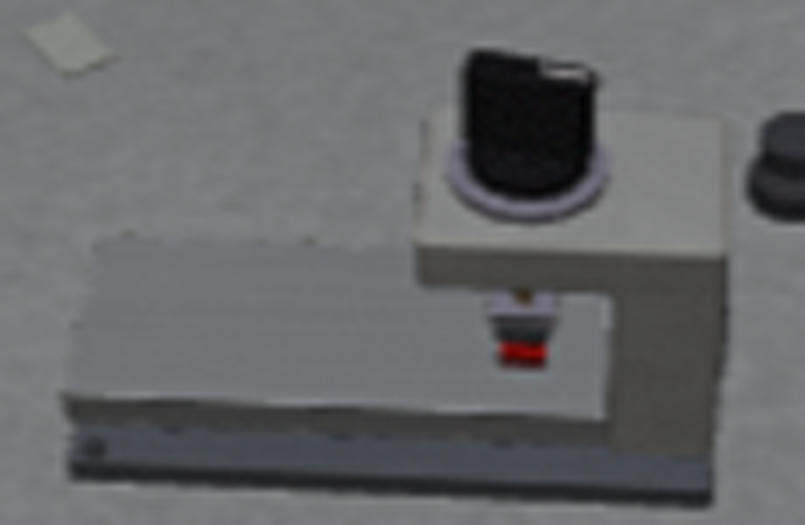

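```bash
python3 - <<'E'
from h import *
c=cam("top");S=lambda x,y:(205+(x-3)/7.,185+(y-3)/7.)
print("disc c",onz(c,S(205,145),.11))
print("arm corners",onz(c,[S(48,62),S(298,60),S(298,240),S(45,237)],.102).round(4))
print("bed end",onz(c,[S(588,72),S(588,258),S(305,65),S(305,260)],.034).round(4))
c2=cam("scene");T=lambda x,y:(200+(x-3)/7.,165+(y-3)/7.)
print(onz(c2,[T(65,397),T(100,240),T(607,418)],.034).round(4))
print(onz(c2,[T(420,247),T(725,255),T(727,130)],.102).round(4))
# top bar mark tri
print(tri(c,S(168,130),c2,T(568,72)))
# candidate orientation reach
def R(yaw): # tool x down, tool y = -(cos yaw, sin yaw)
    y=-np.array([np.cos(yaw),np.sin(yaw),0]);x=np.array([0,0,-1.]);return np.c_[x,y,np.cross(x,y)]
for p,y in(((.5,-.05,.3),np.pi/2),((.5,-.05,.3),-np.pi/2),((.47,-.31,.2),0),((.47,-.31,.2),np.pi)):
    print(p,y,inverse_kinematics(np.array(p),R(y)))
E
```

```text
disc c [[0.50834457 0.07208098 0.11      ]]
arm corners [[0.5392 0.1338 0.102 ]
 [0.5426 0.0383 0.102 ]
 [0.4739 0.0361 0.102 ]
 [0.4724 0.1321 0.102 ]]
bed end [[ 0.5491 -0.0766  0.034 ]
 [ 0.4738 -0.0781  0.034 ]
 [ 0.5487  0.0381  0.034 ]
 [ 0.4698  0.0356  0.034 ]]
[[ 0.5532 -0.0733  0.034 ]
 [ 0.475  -0.0761  0.034 ]
 [ 0.5476  0.1029  0.034 ]]
[[0.547  0.0432 0.102 ]
 [0.5428 0.1368 0.102 ]
 [0.4814 0.1362 0.102 ]]
(array([0.51032136, 0.08460408, 0.14442265]), np.float64(0.0023824961343800145))
(0.5, -0.05, 0.3) 1.5707963267948966 None
(0.5, -0.05, 0.3) -1.5707963267948966 [-0.54323707  0.1533535   0.63698596  1.90574696 -0.10139367  1.11426475
  0.13293625]
(0.47, -0.31, 0.2) 0 [-0.27033813  0.54592081  1.08960749  1.90675445 -0.56398407  1.03720715
  2.63410039]
(0.47, -0.31, 0.2) 3.141592653589793 [-0.13563146  0.44733715  0.85801193  1.90107664 -0.40606248  0.97643266
 -0.66368495]
```

```bash
cat >> h.py <<'E'
def R(yaw):
    y=-np.array([np.cos(yaw),np.sin(yaw),0]);x=np.array([0,0,-1.]);return np.c_[x,y,np.cross(x,y)]
def wsnap(n):
    s=sense();im,D=camera("wrist");save(n,im);np.savez(f"pics/{n}.npz",im=im,d=D,pos=s["position"],rot=s["tcp_rot"]);return s
def wload(n):
    z=np.load(f"pics/{n}.npz");return z["im"],z["d"],cam("wrist",dict(position=z["pos"],tcp_rot=z["rot"]))
E
python3 - <<'E'
from h import *
movep(np.array([.51,.0,.27]),R(-np.pi/2));s=wsnap("w1");print(s["time_s"],s["joint_pos"],s["position"])
movep(np.array([.49,-.31,.17]),R(np.pi));s=wsnap("w2");print(s["time_s"],s["joint_pos"],s["position"])
E
```

```text
2.5333 [-0.55756926  0.19565193  0.55099753  1.92669242 -0.11769734  1.05074804
  0.04606433] [0.51022727 0.00135129 0.26986532]
3.825 [-0.11562365  0.51451793  0.82743972  1.88868083 -0.46598934  0.94221904
 -0.63744042] [ 0.49103378 -0.30854826  0.17003143]
```

View pics/w1.png

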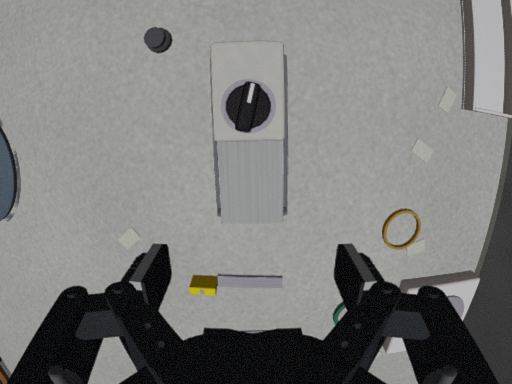

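View pics/w2.png

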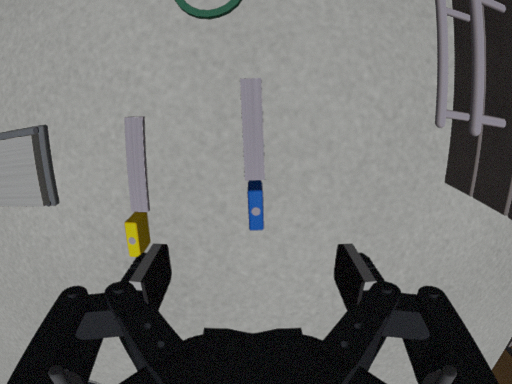

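w1 shows the press with its disc at about (248,105), the bar tilted with the white mark at (250,92), and the bed end at row 222. w2 shows the blue block at about (256,205), blade tip at (251,79).

```bash
python3 - <<'E'
from h import *
im,D,c=wload("w2");hsv=cv2.cvtColor(im,cv2.COLOR_RGB2HSV)
m=cv2.inRange(hsv,(105,120,100),(130,255,255)) # bright top face
k,l,st,ce=cv2.connectedComponentsWithStats(m);i=1+np.argmax(st[1:,4]);print(st[i],ce[i])
pts=np.argwhere(l==i)[:,::-1];r=cv2.minAreaRect(onz(c,pts,.036)[:,:2].astype(np.float32)*1000);print("top face rect mm",r)
box=onz(c,[(240.5,79),(262,79),(244.5,180),(265,180)],.003);print("blade",box.round(4))
# depth
P,z=depthpts(c,pts,D);print("med z",np.median(P,0))
save("w2c",cv2.resize(im[60:240,200:310],None,fx=3.3,fy=3.3,interpolation=cv2.INTER_CUBIC))
im,D,c=wload("w1");save("w1c",cv2.resize(im[30:240,195:305],None,fx=2.8,fy=2.8,interpolation=cv2.INTER_CUBIC))
hsv=cv2.cvtColor(im,cv2.COLOR_RGB2HSV)
save("w1d",cv2.resize(im[65:145,205:295],None,fx=7,fy=7,interpolation=cv2.INTER_CUBIC))
E
```

```text
[248 190  15  40 498] [255.22690763 209.06827309]
top face rect mm ((468.481689453125, -310.1593322753906), (38.218441009521484, 12.678201675415039), 0.8608390092849731)
blade [[ 0.5865 -0.2961  0.003 ]
 [ 0.5865 -0.3163  0.003 ]
 [ 0.4876 -0.2998  0.003 ]
 [ 0.4877 -0.3202  0.003 ]]
med z [ 0.47155292 -0.31018862  0.03642771]
```

View pics/w1d.png

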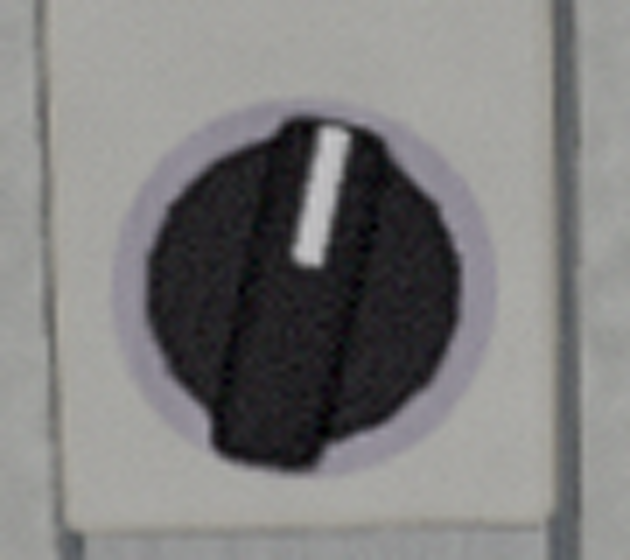

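View pics/w2c.png

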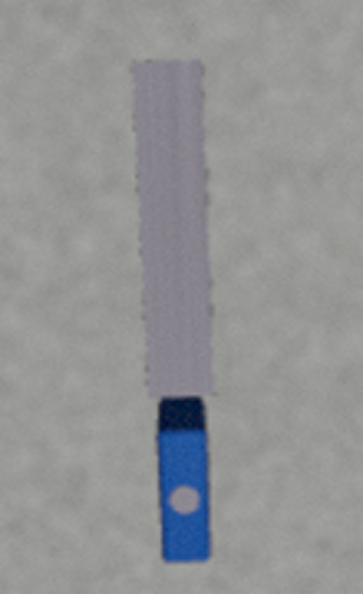

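View pics/w1c.png

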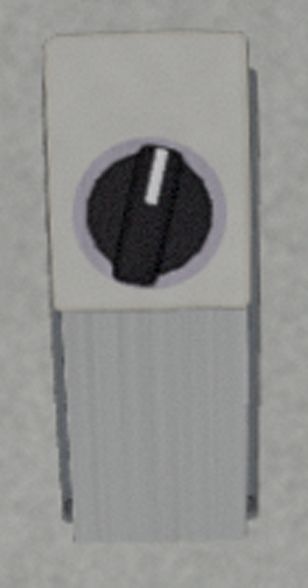

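```bash
python3 - <<'E'
from h import *
im,D,c=wload("w1")
A=lambda x,y:(205+(x-3)/7.,65+(y-3)/7.)
B=lambda x,y:(195+(x-.9)/2.8,30+(y-.9)/2.8)
print("cam",c[1])
P=onz(c,[A(110,285),A(498,285),A(304,95),A(304,475)],.106);print("ring@.106",P.round(4),P.mean(0))
P=onz(c,[A(147,285),A(460,285)],.114);print("black@.114",P.round(4))
P=onz(c,[A(267,140),A(385,150),A(215,435),A(325,445)],.144);print("bar",P.round(4),P.mean(0))
P=onz(c,[A(335,127),A(308,268)],.144);print("mark",P.round(4))
P=onz(c,[B(48,37),B(247,36),B(56,310),B(247,305)],.102);print("arm",P.round(4))
P=onz(c,[B(76,540),B(246,540),B(64,315),B(247,312)],.034);print("bed",P.round(4))
z=D[90:100,240:248];print(z.mean())
P,_=depthpts(c,[(248,50),(222,90),(250,180),(250,215),(247,115),(247,110)],D);print(P.round(4))
E
```

```text
cam [0.50916375 0.07676839 0.38800295]
ring@.106 [[0.4791 0.0718 0.106 ]
 [0.5311 0.0718 0.106 ]
 [0.5051 0.0973 0.106 ]
 [0.5052 0.0457 0.106 ]] [0.50514465 0.0716162  0.106     ]
black@.114 [[0.4848 0.0718 0.114 ]
 [0.5256 0.0718 0.114 ]]
bar [[0.5014 0.0893 0.144 ]
 [0.515  0.0881 0.144 ]
 [0.4953 0.0546 0.144 ]
 [0.5082 0.0534 0.144 ]] [0.50497671 0.07134064 0.144     ]
mark [[0.5092 0.0908 0.144 ]
 [0.5062 0.0742 0.144 ]]
arm [[0.4708 0.1329 0.102 ]
 [0.5379 0.1331 0.102 ]
 [0.4728 0.0376 0.102 ]
 [0.5389 0.0395 0.102 ]]
bed [[ 0.4699 -0.0786  0.034 ]
 [ 0.549  -0.0784  0.034 ]
 [ 0.4675  0.0261  0.034 ]
 [ 0.5461  0.0275  0.034 ]]
0.23701516
[[ 0.505   0.1251  0.1018]
 [ 0.4804  0.0864  0.1015]
 [ 0.5066 -0.0211  0.0342]
 [ 0.5067 -0.0676  0.0343]
 [ 0.5049  0.0643  0.1442]
 [ 0.5049  0.0684  0.1451]]
```

```bash
cat >> h.py <<'E'
AX=np.array([.505,.0715]);PY=np.pi/2+.025
px=np.array([np.cos(PY),np.sin(PY)]);py=np.array([-px[1],px[0]])
def W(x,y,z): return np.r_[AX+px*x+py*y,z]
RP=R(PY+np.pi)
E
python3 - <<'E'
from h import *
g=np.array([.468,-.3106]);y=np.pi+.0385
command_gripper(.05,30)
movep(np.r_[g,.08],R(y))
print(move_l(np.r_[g,.031],feed=.1,until_force=8));s=sense();print(s["position"],s["wrist_force"])
command_gripper(0,30);s=sense();print(s["finger_gap"],s["position"],s["time_s"])
move_l(np.r_[g,.13],feed=.2);print(sense()["wrist_force"])
movep(W(-.175,0,.15),RP);s=wsnap("w3");print(s["time_s"],s["position"],s["joint_pos"])
E
```

```text
False
[ 0.46825935 -0.31099395  0.03128318] [-0.84863952  0.03805946  0.33263824]
0.013594412683770058 [ 0.46837469 -0.31093301  0.03162247] 5.825
[-0.41158364  1.35328215 -1.01638238]
7.325 [ 0.50858739 -0.10455912  0.14905624] [-0.22037806  0.36225241  0.42434042  2.02848162 -0.20477144  0.79299324
  0.34596461]
```

View pics/w3.png

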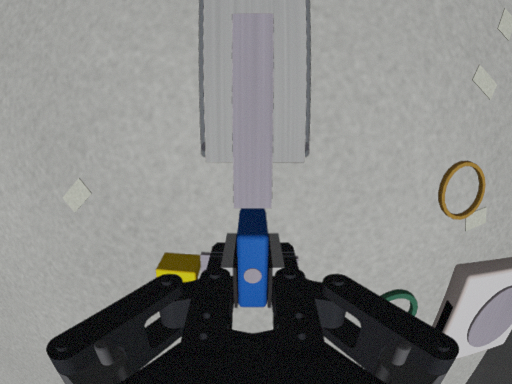

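w3 shows the gauge held straight: block at (252,260), blade tip at (253,13), centred over the bed. Next I lower it and slide it in.

```bash
python3 - <<'E'
from h import *
im,D,c=wload("w3")
P=onz(c,[(253,13.5),(253,205)],.1205);q=(P[:,:2]-AX);print("tip,root press xy",(q@px).round(4),(q@py).round(4))
move_l(W(-.165,0,.069),feed=.2)
sleep(.2);print(sense()["wrist_force"])
hit=move_l(W(-.165,0,.063),feed=.02,until_force=2);s=sense();print(hit,s["position"],s["wrist_force"])
z=s["position"][2]
move_l(W(-.165,0,z+.0005),feed=.02)
f=sense()["wrist_force"];print(f)
for x in(-.14,-.12,-.102):
    h=move_l(W(x,0,z+.0005),feed=.06,until_force=6);s=sense();print(h,s["position"],s["wrist_force"])
    if h:break
s=wsnap("w4");im,_=camera("scene");save("s4",cv2.resize(im[160:245,195:320],None,fx=6,fy=6,interpolation=cv2.INTER_CUBIC));print(s["time_s"],s["joint_pos"])
E
```

```text
tip,root press xy [-0.0537 -0.1517] [0.0024 0.0026]
[ 0.11831407  0.3903566  -1.36380327]
True [ 0.50973751 -0.09361614  0.06480014] [ 0.4991998  -0.31105743  3.51498311]
[-0.11003478  0.34194976 -1.03211749]
False [ 0.50859273 -0.06772537  0.0653606 ] [0.0213633  1.00682462 1.12382082]
False [ 0.50826884 -0.04715766  0.06547412] [-0.70895125  2.22200037  3.74812094]
False [ 0.50777422 -0.02929185  0.0654621 ] [-0.29506532  1.77704459  4.06025416]
10.1833 [-0.30778161  0.48134831  0.3583532   2.10541024 -0.29303893  0.60115291
  0.28268444]
```

View pics/w4.png

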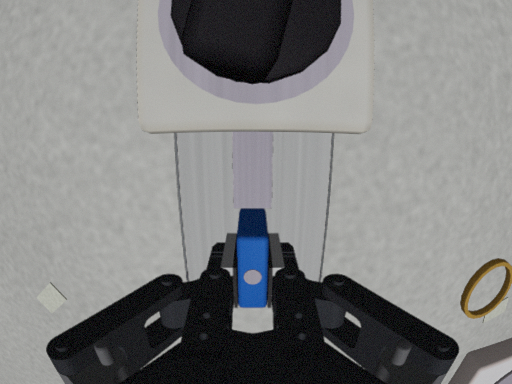

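View pics/s4.png

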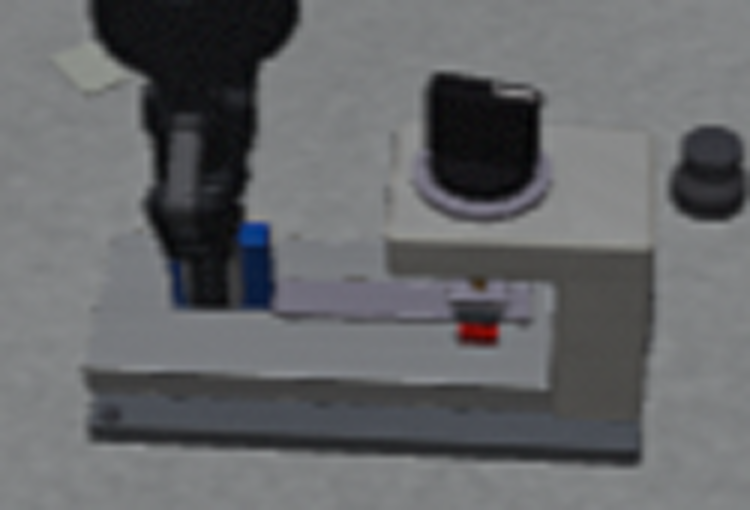

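s4 shows the blade passing under the red pad at (478,335), with its tip visible just beyond at about (525,322). I'll release and go to the screw.

```bash
python3 - <<'E'
from h import *
s=sense();p=s["position"]
command_gripper(.045,30)
s=sense();print(s["wrist_force"])
move_l(p+[0,0,.12],feed=.3)
B=PY-.2
movep(W(0,0,.19),R(B+np.pi));s=sense();print(s["joint_pos"],s["position"],s["time_s"])
for d in(.3,1.,2.):
    q=inverse_kinematics(W(0,0,.19),R(B+np.pi-d));print(d,q)
E
```

```text
[-0.33043147 -0.33422517  0.12833773]
[-0.5985575   0.29092097  0.4512529   2.01544406 -0.1628032   0.87306024
 -0.23069099] [0.50386535 0.07234344 0.188405  ] 11.725
0.3 [-0.64648204  0.29502658  0.51383479  2.0163678  -0.18726298  0.87519425
 -0.50549605]
1.0 [-0.76002205  0.31540848  0.65909476  2.02186747 -0.24849512  0.882621
 -1.14047155]
2.0 [-0.92631841  0.36858692  0.88683065  2.02913108 -0.36272149  0.90599358
 -2.01876911]
```

```bash
python3 - <<'E'
from h import *
B=PY-.2
print(move_l(W(0,0,.143),R(B+np.pi),feed=.1,until_force=8));s=sense();print(s["position"],s["wrist_force"])
command_gripper(0,40);s=sense();print("gap",s["finger_gap"],s["joint_pos"][6],s["wrist_force"])
def yaw(s): y=s["tcp_rot"][:,1];return np.arctan2(y[1],y[0])
y0=yaw(s);print("angle from press x cw",PY-y0)
q=s["joint_pos"].copy();q[6]-=2.3
move_joints(q);s=sense();print(s["joint_pos"][6],"screw",PY-yaw(s),s["wrist_force"],s["ft_torque"],s["position"],s["time_s"])
command_gripper(.045);move_l(W(0,0,.20),feed=.25)
movep(W(-.08,0,.22),RP);s=wsnap("w5");im,_=camera("scene");save("s5",cv2.resize(im[160:245,195:320],None,fx=6,fy=6,interpolation=cv2.INTER_CUBIC));print(s["time_s"])
E
```

```text
False
[0.50529272 0.07076279 0.14308239] [0.36858419 0.02875638 0.14998842]
gap 0.01342031765106673 -0.18856538518296465 [-0.21202641  0.14671805  4.15667677]
angle from press x cw 0.20022454107395715
-2.488690287191668 screw 2.49794304351502 [-0.72371223  6.47141049  3.22579524] [1.17591261 0.380462   0.03692659] [0.50491559 0.07454704 0.14376441] 14.7083
17.6417
```

View pics/w5.png

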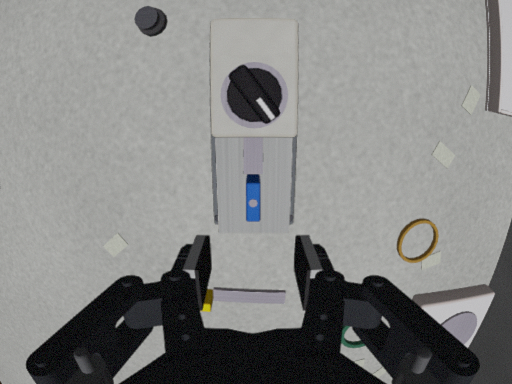

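View pics/s5.png

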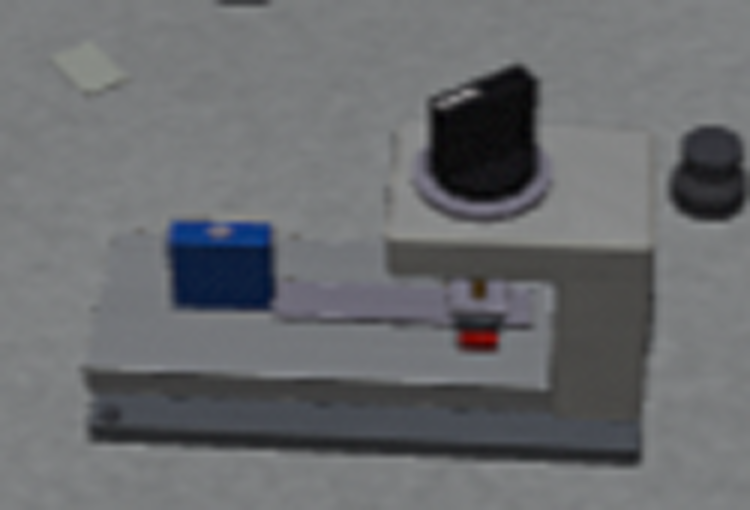

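Screw now reads about 2.5 rad. In w5 the mark lies at (265,108) and the gauge at (253,200) has not moved. Pull test.

```bash
cat >> h.py <<'E'
def favg(n=8,dt=.03):
    a=[]
    for _ in range(n): sleep(dt);a.append(sense()["wrist_force"])
    return np.mean(a,0)
def press(f): return np.r_[f[:2]@px,f[:2]@py,f[2]].round(2)
def pulltest(x0,z=.0657,d=.003,back=True,op=.045):
    movep(W(x0,0,.12),RP);move_l(W(x0,0,z),feed=.12)
    sleep(.15);b=favg(5)
    command_gripper(0,30);g=favg(5);s=sense();p=s["position"];print("base",press(b),"gripped",press(g),"gap",s["finger_gap"],"x",(p[:2]-AX)@px)
    out=[]
    for k in([-1,0] if back else [-1]):
        t=W(x0,0,z)+np.r_[px*d*k,0]
        move_l(t,feed=.008);f=sense()["wrist_force"];h=favg(5);p=sense()["position"]
        print("move",k,"end",press(f-b),"held",press(h-b),"x",((p[:2]-AX)@px).round(4),"z",p[2].round(4));out.append(h-b)
    command_gripper(op);print("released",press(favg(3)-b),"t",sense()["time_s"])
    return out
E
python3 - <<'E'
from h import *
pulltest(-.101)
E
```

```text
base [ 0.14 -0.23  0.12] gripped [0.07 0.19 2.45] gap 0.013187774487818844 x -0.1010396319821098
move -1 end [5.35 0.71 3.77] held [5.51 0.65 3.82] x -0.1019 z 0.0658
move 0 end [-1.54  0.26  3.4 ] held [-2.13 -0.2   4.29] x -0.1018 z 0.0658
released [-0.17 -0.44  0.08] t 21.5833
```

```bash
python3 - <<'E'
from h import *
x0=-.1018;z=.0657
b=favg(5)
command_gripper(0,40);x=(sense()["position"][:2]-AX)@px;print(x)
for k in range(1,8):
    move_l(W(x0-.001*k,0,z),feed=.01);f=sense()["wrist_force"];h=favg(3,.03);p=sense()["position"];xx=(p[:2]-AX)@px
    print(k,press(f-b),press(h-b),xx.round(4),p[2].round(4))
    if xx<x0-.0035:break
print(sense()["time_s"])
E
```

```text
-0.10100948379699073
1 [ 3.99 -0.04  1.71] [4.78 0.08 2.38] -0.1014 0.0658
2 [5.29 0.64 1.48] [4.41 0.25 1.89] -0.1026 0.0658
3 [3.92 0.26 1.29] [4.47 0.17 2.11] -0.1036 0.0658
4 [3.76 0.46 1.88] [ 4.34 -0.12  1.63] -0.1046 0.0658
5 [4.53 0.97 1.83] [4.54 0.24 1.63] -0.1056 0.0658
23.9583
```

```bash
python3 - <<'E'
from h import *
z=.0657
b=np.zeros(3)
for x in(-.1065,-.1045,-.1025,-.1005,-.0995):
    move_l(W(x,0,z),feed=.012);h=favg(3,.03);p=sense()["position"];print(press(h),((p[:2]-AX)@px).round(4))
command_gripper(.045,40);p=sense()["position"]
move_l(p+[0,0,.12],feed=.3)
# screw at 2.5 : grip with opposite half turn
B=PY-2.5
for y in(B,B+np.pi):
    print(inverse_kinematics(W(0,0,.19),R(y)))
s=wsnap("w6");print(s["time_s"])
E
```

```text
[ 5.54 -0.32  2.23] -0.1056
[-1.27 -0.14  2.57] -0.1056
[-5.16 -0.03  3.35] -0.1044
[-5.    0.04  3.14] -0.1025
[-5.17 -0.23  3.38] -0.1015
[-0.14786877  0.27855604 -0.09015969  1.9891717   0.03225575  0.87519499
  0.41134657]
[-0.63457021  0.29338982  0.49889015  2.01576921 -0.18131697  0.87465563
 -2.51178266]
26.8667
```

View pics/w6.png

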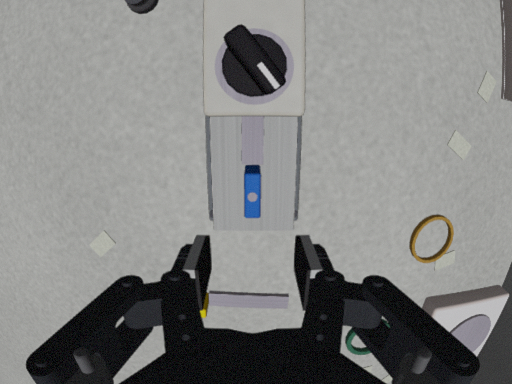

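```bash
cat >> h.py <<'E'
def yaw(s): y=s["tcp_rot"][:,1];return np.arctan2(y[1],y[0])
def turn(cur,d):
    B=PY-cur
    movep(W(0,0,.19),R(B));move_l(W(0,0,.143),R(B),feed=.12,until_force=8);sleep(.1)
    command_gripper(0,40);s=sense();y0=yaw(s)
    q=s["joint_pos"].copy();q[6]-=d;move_joints(q);sleep(.2);s=sense();print("gap",s["finger_gap"],"turned cw",y0-yaw(s),"screw",(PY-yaw(s)+np.pi)%(2*np.pi),s["wrist_force"].round(2))
    command_gripper(.045);s=sense();move_l(s["position"]+[0,0,.05],feed=.25)
def blockx(n):
    im,D,c=wload(n);hsv=cv2.cvtColor(im,cv2.COLOR_RGB2HSV);m=cv2.inRange(hsv,(105,120,90),(130,255,255))
    k,l,st,ce=cv2.connectedComponentsWithStats(m);i=1+np.argmax(st[1:,4])
    q=onz(c,np.argwhere(l==i)[:,::-1],.070)[:,:2];r=cv2.minAreaRect((np.c_[(q-AX)@px,(q-AX)@py]*1000).astype(np.float32));print(n,"block press mm",r)
E
python3 - <<'E'
from h import *
blockx("w5");blockx("w6")
turn(2.5,-.25)
movep(W(-.08,0,.2),RP);s=wsnap("w7");blockx("w7");print(s["time_s"])
E
```

```text
w5 block press mm ((-97.07569122314453, 2.2085609436035156), (37.62619400024414, 12.685721397399902), 0.03257616236805916)
w6 block press mm ((-98.43443298339844, 2.487483501434326), (13.039095878601074, 38.67849349975586), 89.59318542480469)
gap 0.01318258669829396 turned cw -0.24868655278289253 screw 2.2507790573101114 [ 3.39  2.24 -1.16]
w7 block press mm ((-98.27455139160156, 2.2537522315979004), (12.7169828414917, 38.555702209472656), 89.75627899169922)
30.4083
```

View pics/w7.png

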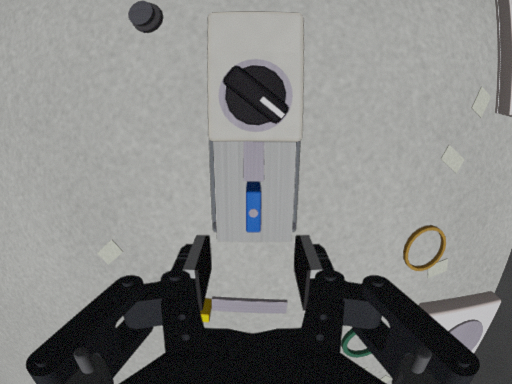

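w7 shows the bar turned back (mark at (272,106)), and the gauge still straight at (253,208). Pull test again.

```bash
python3 - <<'E'
from h import *
x0=-.101;z=.0659
movep(W(x0,0,.12),RP);move_l(W(x0,0,z),feed=.12)
sleep(.2);b=favg(6);print("base",press(b))
command_gripper(0,40)
for k in range(1,7):
    move_l(W(x0-.001*k,0,z),feed=.01);f=sense()["wrist_force"];h=favg(5,.03);p=sense()["position"];xx=(p[:2]-AX)@px
    print(k,press(f-b),press(h-b),xx.round(4),p[2].round(4))
    if xx<x0-.0032:break
print(sense()["time_s"])
E
```

```text
base [-0.03  0.18 -0.21]
1 [ 3.44 -0.14  2.06] [ 4.15 -0.04  2.49] -0.1012 0.066
2 [ 4.68 -0.36  3.37] [ 4.68 -0.31  3.78] -0.1027 0.066
3 [ 4.11 -1.05  3.72] [ 3.98 -0.45  4.7 ] -0.104 0.066
4 [ 5.03 -1.21  5.7 ] [ 4.69 -0.08  4.99] -0.105 0.066
33.925
```

The downward load of about 5 N on the gauge contaminates that reading through bed friction. I'll ease it off and measure again.

```bash
python3 - <<'E'
from h import *
b=np.r_[px*-.03+py*.18,-.21]
z=.0659;x=-.105
# relax
for k in range(8):
    h=favg(3,.03)-b;p=sense()["position"];print("z",round(z,4),press(h),((p[:2]-AX)@px).round(4),p[2].round(4))
    if h[2]<0.3:break
    z+=.0004;move_l(W(x,0,z),feed=.02)
for k in range(1,3):
    move_l(W(x-.001*k,0,z),feed=.008);f=sense()["wrist_force"];h=favg(6,.03);p=sense()["position"];xx=(p[:2]-AX)@px
    print(k,press(f-b),press(h-b),xx.round(4),p[2].round(4))
print(z,sense()["time_s"])
E
```

```text
z 0.0659 [5.05 0.14 5.39] -0.105 0.066
z 0.0663 [ 2.47 -1.73  0.36] -0.1055 0.066
z 0.0667 [ 0.71 -0.79 -1.86] -0.1056 0.0664
1 [ 0.56  0.17 -3.24] [ 0.58 -0.31 -3.03] -0.1063 0.0666
2 [ 0.37 -0.19 -2.86] [ 1.2   0.05 -3.85] -0.107 0.0666
0.0667 35.675
```

```bash
python3 - <<'E'
from h import *
b=np.r_[px*-.03+py*.18,-.21]
for x in(-.1055,-.104,-.1025,-.1015):
    move_l(W(x,0,.0664),feed=.015);h=favg(3,.03)-b;p=sense()["position"];xx=(p[:2]-AX)@px
    f=press(h);print(f,xx.round(4),p[2].round(4),"P est",(-f[0]-.4*f[2])/.8)
    if xx>-.1042:break
command_gripper(.045,40);p=sense()["position"];move_l(p+[0,0,.12],feed=.3)
turn(2.25,.13)
movep(W(-.08,0,.2),RP);s=wsnap("w8");blockx("w8");im,_=camera("scene");save("s8",cv2.resize(im[160:245,195:320],None,fx=6,fy=6,interpolation=cv2.INTER_CUBIC));print(s["time_s"])
E
```

```text
[-1.75  0.17 -2.57] -0.106 0.0665 P est 3.4724999999999997
[-1.81  0.22 -3.19] -0.104 0.0665 P est 3.8575000000000004
gap 0.013007277433823933 turned cw 0.1283650609177207 screw 2.377798007409641 [ 1.37  2.38 -0.49]
w8 block press mm ((-101.52305603027344, 2.307705879211426), (37.946773529052734, 12.554621696472168), 0.721656322479248)
40.775
```

View pics/w8.png

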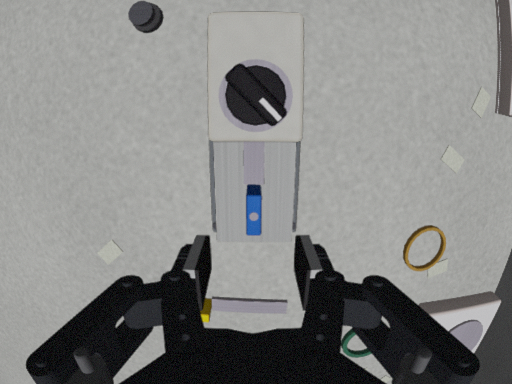

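View pics/s8.png

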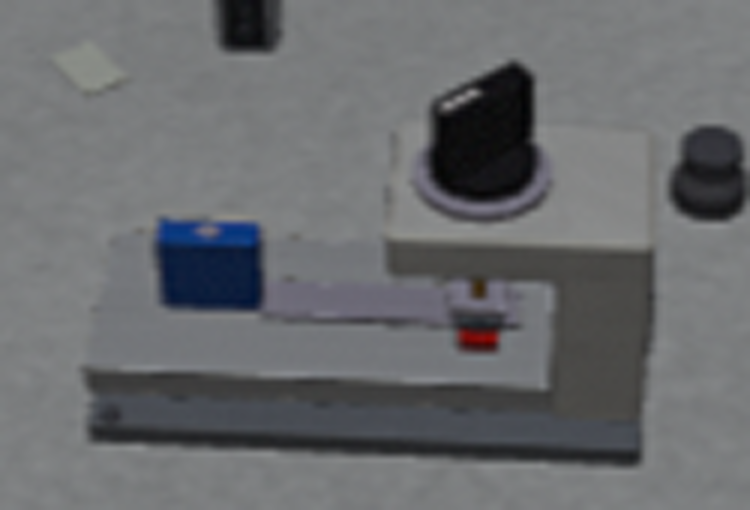

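w8 and s8 show the gauge flat and straight (block at (254,212)), with the blade tip past the pad at about (520,325). Last drag check at the final setting.

```bash
python3 - <<'E'
from h import *
x0=-.104;z=.0660
movep(W(x0,0,.12),RP);move_l(W(x0,0,z),feed=.12)
sleep(.2);b=favg(6);print("base",press(b))
command_gripper(0,40)
def go(x,sg):
    global z
    move_l(W(x,0,z),feed=.01);h=favg(5,.03)-b;p=sense()["position"];f=press(h)
    print(f,((p[:2]-AX)@px).round(4),p[2].round(4),"z",round(z,4),"P est",((sg*f[0]-.4*f[2])/.8).round(2))
    if f[2]>1.2:z+=.0002
    if f[2]<-1.2:z-=.0002
for d in(1,2,3,3.7):go(x0-.001*d,1)
for d in(2,.5,-.7,-1.5):go(x0-.001*d,-1)
print(sense()["time_s"])
E
```

```text
base [-0.37 -0.27  0.19]
[4.75 0.02 1.81] -0.1042 0.0661 z 0.066 P est 5.03
[4.55 0.41 0.27] -0.106 0.0661 z 0.0662 P est 5.55
[ 3.82  0.27 -0.72] -0.1072 0.0661 z 0.0662 P est 5.13
[ 3.06  0.21 -1.03] -0.1079 0.0661 z 0.0662 P est 4.34
[-3.58  0.42 -0.36] -0.107 0.0662 z 0.0662 P est 4.66
[-2.42  0.04 -0.76] -0.1044 0.0662 z 0.0662 P est 3.4
[-2.41  0.2  -1.45] -0.1031 0.0662 z 0.0662 P est 3.74
[-3.82  0.23  0.67] -0.1027 0.0661 z 0.066 P est 4.44
46.1417
```

Near zero vertical load, the held drag reads about 3 to 4 N both ways. I'll release, check and hand in.

```bash
python3 - <<'E'
from h import *
command_gripper(.045,40);p=sense()["position"];move_l(p+[0,0,.14],feed=.25)
movep(W(-.08,0,.24),RP);s=wsnap("w9");blockx("w9")
im,_=camera("scene");save("s9",cv2.resize(im[160:300,90:320],None,fx=3.4,fy=3.4,interpolation=cv2.INTER_CUBIC))
c=cam("scene");print(proj(c,W(.008,-.01,.037)),proj(c,W(.015,-.01,.037)),s["time_s"])
E
```

```text
w9 block press mm ((-99.85758972167969, 1.98956298828125), (12.108920097351074, 37.94607925415039), 89.81924438476562)
[[277.03359241 212.85150578]] [[280.06550387 212.97792141]] 47.5417
```

View pics/s9.png

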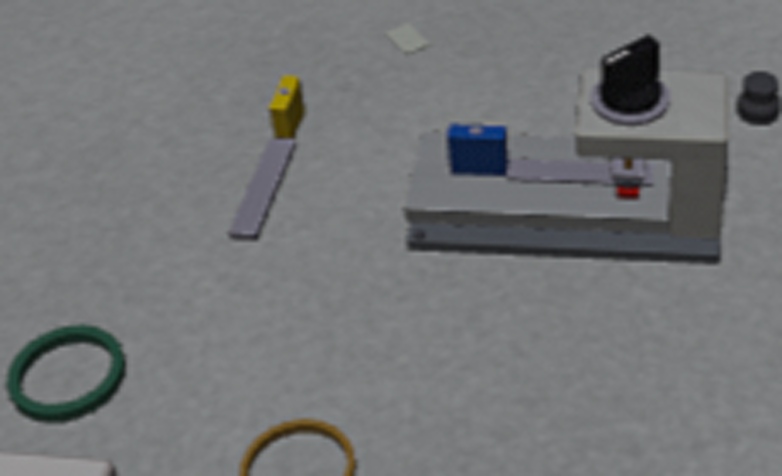

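View pics/w9.png

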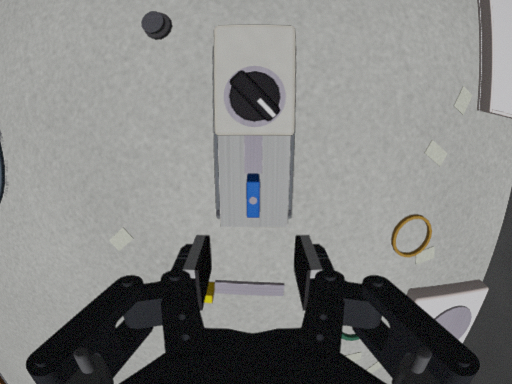

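s9 shows the blade tip at about (651,183), roughly 18 mm past the pad's middle. The gauge is free of the gripper and the other things are in place.

```bash
python3 -c "
from h import *
finish_job();print(sense()['time_s'])"
```

```text
the job is handed in; nothing more can be done
the job is handed in; nothing more can be done
```

I slid the blue gauge along the bed under the red pad and set the screw so the blade drags lightly, then handed the job in after about 48 s. I turned the screw from about 0.20 to 2.50 rad, back to 2.25, and finished at about 2.38.

**Position:** In the last pictures the gauge lies flat and straight, free of the gripper. Its tip is about 16–20 mm past the pad's middle and about 2 mm off-centre. The other things I could see there looked undisturbed; I did not take a last picture of the weight or the two boxes.

**Drag at the final setting:** The held pull read 4.6, 3.8 and 3.1 N, and the held push 2.4 to 3.8 N. That puts the pad's force P at about 4.3 N on average, inside the 1.8 to 6.2 range.

**Readings that disagreed:**
- Single P estimates scattered from 3.4 to 5.5 N, because the gripper's vertical load on the gauge adds bed friction to the reading.
- At 2.25 rad that load was about 5 N. I corrected for it with an assumed friction of 0.4 and eased the load off for the last checks.
- The highest P estimate at any setting, counting that extra load as pad force, was about 6 N, well under the 12 N clamp limit.

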